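# Close the heel press onto a cemented pair of heel lifts

### The arm

A 6-joint arm with a two-finger parallel gripper is mounted at the origin on a cart in front of the work surface, level with it; the furniture and walls round the work are solid. World frame = base frame: x ahead of the robot, y to its left, z up, the work surface at z = 0. Lengths are in m, angles in rad, forces in N, time in s.
With the tool pointing down it reaches from about 0.275 to 0.975 m from the base axis. Payload 8.4 kg.
Tool frame: the origin (TCP) lies at the very end of the fingers, on their centre line; the grasp point (between the pads) lies 19 mm behind it; z points along the fingers, y is the line along which they close (so a half turn about z gives the same grasp; the last joint's range is limited). The gripper opens to 92 mm and grips with 3 to 60 N. Pads are 20 mm wide; open, the fingers measure 128 mm over their backs; the gripper's body (75 mm by 189 mm) begins 69 mm behind the grasp point.
Start: joints at [-1.264, 0.353, 1.633, -0, 1.155, -0.002], TCP at [0.19, -0.595, 0.215] pointing down, gripper open.
Joint ranges: [-2.63, 2.63], [-0.92, 2.1], [0.06, 2.66], [-1.3, 4.44], [0, 2.69], [-3.02, 3.02]. Speed limits (rad/s): [2.22, 2.22, 2.79, 3.14, 3.14, 3.14].

### API

Orientations are given as a unit quaternion [x, y, z, w].
In Python, from workcell import get_obs, cams, env gives the robot as it stands. The module is installed in compiled form; this text tells all that it offers.
- The arm moves only by the tool drive_tool, never from a script. Its argument "commands" is a list of rows, each a list of 5 numbers: the shift along the tool's x, y, z in cm, then the turn about the tool's z in rad, then the finger opening in cm, from 0 to 9.19. A call has 1 to 20 rows; each row shifts and turns the commanded pose from where the row before left it, along the tool's axes as they then stand; what a row does not reach is not made up. A row lasts 1/10 s, in which the tool goes at most 50 mm and 8.59 degrees, less where a joint would pass 70% of its speed; a pose out of reach is approached as far as the arm can. A call is refused whole if a number of a shift passes 5 or a number of a turn 0.15, either way. A call with a gripper value outside its range is refused whole. The fingers move at their own pace and stop on an object; the grip force is fixed at half the most. Time passes only in rows, so rows that do not move let the fingers close. It gives the time, the measured TCP pose, the force, the opening and the grip force at its end, in the units of the state.
- get_obs(): the state, without advancing time (a new reading comes with each control period).
- cams.get_image(name): name is "scene" or "top"; returns the picture (384x512x3 uint8, red, green, blue); there is no depth.
- cams.camera_model(name): a dict with "K" (3x3 intrinsics, pixels), "k1" (the pictures are not rectified: a ray, as slopes to the right and down, at radius r is drawn at 1 + k1 r^2 times it, then the intrinsics apply), "R" (3x3) and "t" (3): a world point X has camera coordinates R X + t. Camera axes: x right, y down, z forward; pixel columns grow to the right and rows downward; lengths in m; the calibration is good to about 2 mm. A picture is of the moment at which its call begins. camera_model takes no time and is no camera call.
- env.close_job(): hands the job in; it is judged then, once.
The state is a dict: "clock": time; "q": joint angles; "joint_velocities": joint speeds; "effort": joint torques, N m; "eef_pos": TCP position; "tool_rot": TCP orientation; "contact_force": force on the tool from outside, world axes, zero at the start; "wrist_torque": the same for the moment, N m; "grip_width": finger opening in m; "grip_force": force on a finger pad.
Only numpy, scipy, OpenCV 4.12 (cv2) and the standard library are available. Lean on these libraries where they do the work, as an engineer would, in place of code of your own. Each camera call takes 0.05 s, during which the arm holds its last target. There are 200 camera calls.

### The job

Two freshly cemented heel lifts lie on the rubber bed of the green heel press. With a fingertip against its upright wooden handle, push the swing arm of the press round to the right until it comes up against its stop over the lifts; then push the red-balled spokes round, clockwise from above, until the spring-loaded rubber foot is pressed firmly down on the lifts. Only push, gripping and lifting nothing; do not wind the foot down before the arm is home, do not shift the lifts, and leave the other things on the bench where they are.

Things in the scene. Friction and masses are not known exactly. Their poses are not given: they have to be found in the camera images.
- bed_center (a point): centre of the top of the press bed, where the lifts lie: a fixed 96 mm square black rubber mat, 26 mm above the bench, on the press's green base (205 x 126 mm, 14 mm thick). Axes: x from the bed to the pillar (away from the robot, within 15 degrees), y left of that, z up. The arm's fixed stop post (16 x 14 mm, top 84 mm above the bench) stands at x +58, y -30 mm
- pillar_top (a point): top of the fixed upright pillar about whose axis the arm swings, 119 mm above the bench, 105 mm along +x from bed_center; the arm's hub round it is 52 mm in diameter
- press_arm (a joint): angle of the swing arm about the pillar, rad: 0 = home on its stop, arm along -x of bed_center, spindle and foot over the middle of the bed; positive = swung out to the left (+y; clockwise from above), at most 1.3. Stiff: stays where it is left, needs about 7 N sideways at the handle (1.6 N m). The arm is a green bar 29 mm wide, top 106 mm above the bench
- swing_handle (a point): on the axis of the upright wooden handle at the free end of the swing arm, 130 mm above the bench, 220 mm from the pillar axis and 115 mm out beyond the spindle axis. The handle is a fixed round grip, 22 mm diameter, from 94 to 153 mm above the bench, on a bent 13 mm steel rod at 84 mm height
- press_wheel (a joint): angle of the three-spoke wheel, rad: grows clockwise from above, winding spindle, wheel and foot down, 3.18 mm per rad. 0 = fully up, foot underside 50 mm above the bench; the foot meets the lifts at about 3.8; its spring (3 N per mm) gives 5 N at about 4.35 and 15 N at the end stop, 5.35. Stays where it is left; 3 to 4 N near a spoke's ball turns it (0.15 N m)
- wheel_center (a point): centre of the spoked wheel, on the spindle axis at the height of the spokes (150 mm above the bench when fully up, 133 mm at the bottom). Hub 33 mm diameter, brass nut up to 22 mm above this point. Three level steel spokes 9 mm thick, 120 degrees apart. Below them the arm's round boss (44 mm diameter) tops out 107 mm above the bench
- spoke_ball_1 (a point): centre of the red ball (21 mm diameter) on the end of one of the three like spokes, 60 mm from wheel_center
- spoke_ball_2 (a point): the next red ball, 120 degrees anticlockwise from above from spoke_ball_1
- spoke_ball_3 (a point): the third red ball, 240 degrees anticlockwise from above from spoke_ball_1
- heel_pair: the loose pair of cemented D-shaped leather heel lifts on the bed, 62 x 70 mm, 12 mm thick together; origin at the centre of its underside. Light: must not be pushed about
- heel_pair_top (a point): centre of the upper face of the pair of lifts, 12 mm above its underside
- press_foot: the foot under the spindle: a round steel-backed black rubber pad, 47 mm diameter, that gives upward on a spring. Its origin lies on the spindle axis, 50 mm below the pad's underside
- hammer: loose cobbler's hammer, 245 mm long, lying on the bench between press and robot; bystander, origin at the centre of its underside
- dye_bottle: loose brown bottle, 46 mm wide, 85 mm tall; bystander, origin at the centre of its underside
- polish_tin: loose round brown tin, 70 mm diameter, 22 mm tall; bystander, origin at the centre of its underside
- beeswax: loose yellow block of wax, 43 x 54 x 20 mm; bystander, origin at the centre of its underside
- awl_0: loose awl with a wooden handle, 140 mm long, lying on the bench to the left; bystander, origin at the centre of its underside
Things that resemble listed ones, but are neither listed nor needed, are in the scene too. Several things have the shape of the heel_pair; the one meant has the colours described above.

How it is judged:
On the way:
1. the swing arm is home over the lifts while the foot is still clear above them (value of joint press_arm below 0.06 rad and value of joint press_wheel below 3.5 rad and contact force between press_foot and heel_pair below 0.5 N), for 0.2 s.
At the end, for the whole second after the job is handed in: the swing arm is home (within 0.08 rad of its stop) and the foot presses on the pair of lifts with more than 5 N (its spring squeezed by about 2 mm or more; winding to the end stop is fine), with the lifts still lying flat on the bed within 20 mm of its centre (value of joint press_arm below 0.08 rad and contact force between press_foot and heel_pair above 5 N and value of joint press_wheel above 4.2 rad and horizontal distance between heel_pair_top and bed_center below 0.02 m and angle between heel_pair's own z axis and vertical below 0.08 rad); the robot touches nothing.
It fails at once if the lifts are shifted by more than 12 mm (distance of heel_pair from where it was at the start of the episode above 0.012 m).
It fails at once if the robot's fingers press on the lifts (contact force between the fingers and heel_pair above 1 N).
It fails at once if the foot is wound down before the arm is home (value of joint press_arm above 0.15 rad and value of joint press_wheel above 3.3 rad).
It fails at once if another thing on the bench is lifted or moved by more than 25 mm (distance of any of hammer, dye_bottle, polish_tin, beeswax, awl_0 from where it was at the start of the episode above 0.025 m).
It fails at once if the handle, the wheel's hub or a spoke's ball is taken between the fingers ((horizontal distance between the grasp point and swing_handle below 0.008 m and height (world z) of the grasp point below 0.16 m) or distance between the grasp point and wheel_center below 0.018 m or distance between the grasp point and spoke_ball_1 below 0.012 m or distance between the grasp point and spoke_ball_2 below 0.012 m or distance between the grasp point and spoke_ball_3 below 0.012 m).
It also fails if it takes over 58 s, if anything falls off the work surface, if the arm or the gripper's body presses on something with over 40 N, if the wrist force passes 120 N, or if a joint passes its speed limit or range.

## Working session

There is one attempt and no reset: what is moved stays moved. The work goes in short steps, Python scripts to look and compute and a tool call to move; the robot and the scene stay as the last step left them, time stands still between calls to the robot, and variables do not carry over. Pictures are saved under pics/ and viewed, at most 10 in all, crops included, and the job is handed in when it is done.

Besides the shell and the picture viewer there is one more tool, called by a JSON object that holds its "op" and its "data". drive_tool: Moves the arm, as the interface text tells. Its arguments: {"type":"object","properties":{"commands":{"type":"array","items":{"type":"array","items":{"type":"number"}}}},"required":["commands"]}

```bash
mkdir -p pics; cat > h.py <<'E'
import numpy as np, cv2
from workcell import get_obs, cams, env
def proj(n,X):
    m=cams.camera_model(n); c=np.array(m["R"])@np.array(X,float)+np.array(m["t"]); s=c[:2]/c[2]
    s=s*(1+m["k1"]*(s@s)); K=np.array(m["K"]); return (K@[s[0],s[1],1])[:2]
def ray(n,uv):
    m=cams.camera_model(n); K=np.array(m["K"]); d=np.linalg.solve(K,[uv[0],uv[1],1])[:2]; s=d.copy()
    for _ in range(30): s=d/(1+m["k1"]*(s@s))
    R=np.array(m["R"]); return -R.T@np.array(m["t"]), R.T@np.array([s[0],s[1],1])
def plane(n,uv,z):
    o,d=ray(n,uv); return o+d*(z-o[2])/d[2]
def tri(a,b):
    (o1,d1),(o2,d2)=ray("scene",a),ray("top",b)
    A=np.stack([d1,-d2],1); t=np.linalg.lstsq(A,o2-o1,rcond=None)[0]
    p,q=o1+d1*t[0],o2+d2*t[1]; return (p+q)/2,np.linalg.norm(p-q)
def snap(n,name,crop=None,s=1.5):
    im=cams.get_image(n)[:,:,::-1].copy(); cv2.imwrite(f"pics/raw_{n}.png",im)
    if crop: im=im[crop[1]:crop[3],crop[0]:crop[2]]
    cv2.imwrite(f"pics/{name}.png",cv2.resize(im,None,fx=s,fy=s,interpolation=cv2.INTER_CUBIC)); return im
def red(n):
    im=cv2.imread(f"pics/raw_{n}.png"); h=cv2.cvtColor(im,cv2.COLOR_BGR2HSV)
    m=(((h[...,0]<6)|(h[...,0]>172))&(h[...,1]>150)&(h[...,2]>60)).astype(np.uint8)
    k,l,st,c=cv2.connectedComponentsWithStats(m); return [(st[i,4],c[i].round(1),st[i,2:4]) for i in range(1,k) if st[i,4]>12]
E
python3 - <<'E'
from h import *
for n in("scene","top"):
    snap(n,n+"0"); print(n,red(n)); m=cams.camera_model(n); print(-np.array(m["R"]).T@m["t"])
o=get_obs(); print(o["eef_pos"],o["tool_rot"],o["clock"])
E
```

```text
scene [(np.int32(115), array([164.5,  75.6]), array([12, 12], dtype=int32)), (np.int32(272), array([107.8, 101.1]), array([22, 15], dtype=int32)), (np.int32(233), array([140.7,  99.7]), array([22, 13], dtype=int32)), (np.int32(40), array([241.7, 186.9]), array([8, 8], dtype=int32)), (np.int32(55), array([198.2, 193.1]), array([7, 9], dtype=int32)), (np.int32(55), array([232.6, 206.7]), array([8, 9], dtype=int32))]
[0.07569195 1.00641584 0.6269502 ]
top [(np.int32(245), array([253.9,  49.3]), array([17, 19], dtype=int32)), (np.int32(54), array([208.2, 166.9]), array([9, 9], dtype=int32)), (np.int32(63), array([239. , 197.3]), array([9, 9], dtype=int32)), (np.int32(60), array([196. , 209.2]), array([9, 9], dtype=int32))]
[ 0.42087845 -0.02414469  0.95427365]
[ 0.18980476 -0.59502787  0.21396147] [ 9.88104066e-01  1.53785550e-01 -1.07770414e-04 -5.89496125e-04] 0.1
```

View pics/scene0.png

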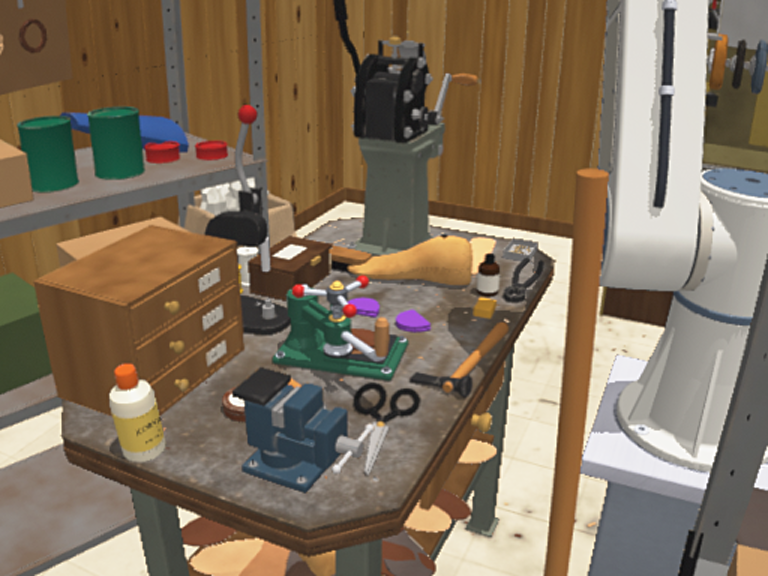

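View pics/top0.png

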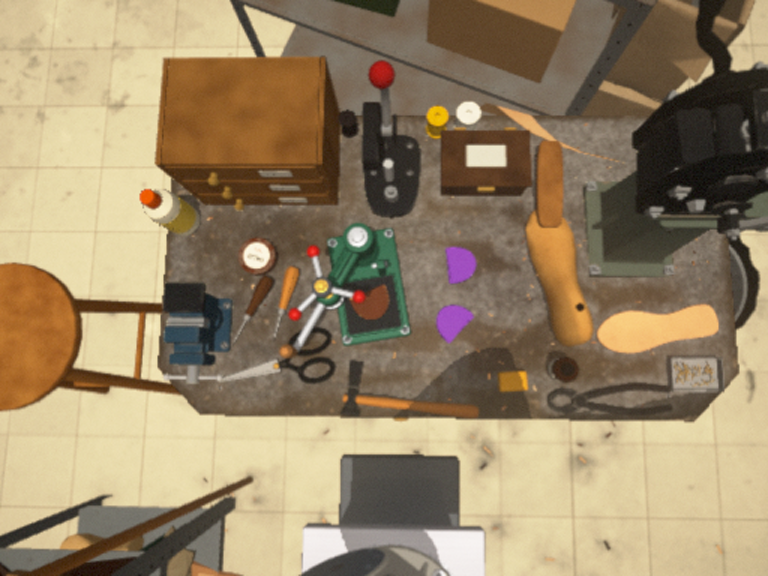

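The top view shows the press with handle at (191,235), wheel nut at (214,191) and balls at (208,167), (239,197) and (196,209). Its pillar is at (238,158) and the brown lifts are on the mat at (248,201).

Look-alikes:
- **Lifts:** purple D shapes at top (307,176) and (303,215). I choose the brown pair on the bed.
- **Red balls:** the large red ball at top (254,49) belongs to another lever press. I ignore it.

```bash
python3 - <<'E'
from h import *
T=[(208.2,166.9),(239,197.3),(196,209.2)];S=[(241.7,186.9),(198.2,193.1),(232.6,206.7)]
B=[]
for i,t in enumerate(T):
    for j,s in enumerate(S):
        p,e=tri(s,t)
        if e<.012: print("ball",i,j,p.round(4),round(e,4))
    B.append(plane("top",t,.150)); print(B[-1].round(4))
c=np.mean(B,0); print("wheel",c.round(4),[round(np.linalg.norm(b-c),4) for b in B])
im=cv2.imread("pics/raw_top.png"); h=cv2.cvtColor(im,cv2.COLOR_BGR2HSV)
g=((h[...,0]>65)&(h[...,0]<92)&(h[...,1]>100)&(h[...,2]>30)).astype(np.uint8); g[:140]=0;g[240:]=0;g[:,:200]=0;g[:,290:]=0
# corners of base from visible screws/edges
print("top px handle tri",tri((254.7,213),(190.5,234.5)))
print("handle top plane .153",plane("top",(190.5,234.5),.153))
print("pillar",plane("top",(238,158),.119))
ys,xs=np.nonzero(g); print(xs.min(),xs.max(),ys.min(),ys.max())
a=im[130:260,170:300]; b=cv2.imread("pics/raw_scene.png")[170:270,170:300]
A=cv2.resize(a,None,fx=4,fy=4,interpolation=cv2.INTER_CUBIC)
cv2.imwrite("pics/c1.png",A); 
E
```

```text
ball 0 1 [0.6122 0.1297 0.1469] 0.0016
[0.6107 0.1288 0.15  ]
ball 1 0 [0.5384 0.0538 0.147 ] 0.0003
[0.5381 0.0536 0.15  ]
ball 2 0 [0.5001 0.143  0.1919] 0.0094
ball 2 2 [0.5102 0.1553 0.1461] 0.0015
[0.5091 0.1541 0.15  ]
wheel [0.5526 0.1121 0.15  ] [np.float64(0.0604), np.float64(0.0603), np.float64(0.0605)]
top px handle tri (array([0.45136305, 0.16556787, 0.14871911]), np.float64(0.0031623023972383825))
handle top plane .153 [0.44973318 0.16396473 0.153     ]
pillar [0.64103642 0.06117051 0.119     ]
212 268 149 227
```

View pics/c1.png

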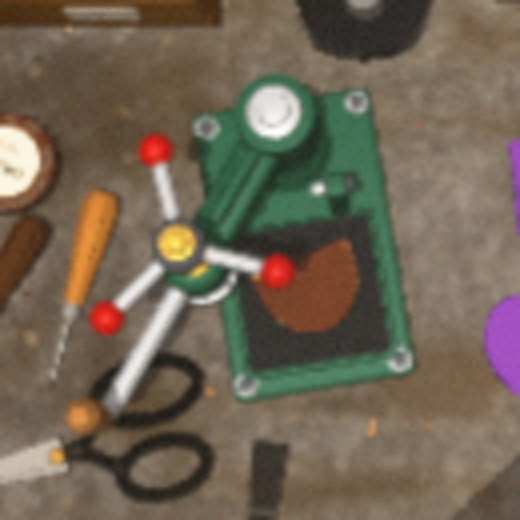

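{"op": "drive_tool", "data": {"commands": [[2.1,-2.83,-0.3,0,0],[2.1,-2.83,-0.3,0,0],[2.1,-2.83,-0.3,0,0],[2.1,-2.83,-0.3,0,0],[2.1,-2.83,-0.3,0,0],[2.1,-2.83,-0.3,0,0],[2.1,-2.83,-0.3,0,0],[2.1,-2.83,-0.3,0,0],[2.1,-2.83,-0.3,0,0],[2.1,-2.83,-0.3,0,0],[2.1,-2.83,0,0,0],[2.1,-2.83,0,0,0],[2.1,-2.83,0,0,0],[2.1,-2.83,0,0,0],[2.1,-2.83,0,0,0],[2.1,-2.83,0,0,0],[2.1,-2.83,0,0,0],[2.1,-2.83,0,0,0],[2.1,-2.83,0,0,0],[2.1,-2.83,0,0,0]]}}

```text
clock: 2.1
eef_pos: [0.4181, 0.0729, 0.2445]
tool_rot: [0.988, 0.154, -0.0, 0.0]
contact_force: [0.5, -1.0, 0.2]
grip_width: 0.0009
grip_force: 0.0
```

{"op": "drive_tool", "data": {"commands": [[2.1,-2.83,0,0,0],[2.1,-2.83,0,0,0],[2.1,-2.83,0,0,0],[2.1,-2.83,0,0,0],[0,0,0,-0.13,0],[0,0,0,-0.13,0],[0,0,0,-0.13,0],[0,0,0,-0.13,0],[0,0,0,-0.13,0],[0,0,0,-0.13,0],[0,0,0,0,0],[0,0,0,0,0]]}}

```text
clock: 3.3
eef_pos: [0.4635, 0.2047, 0.2444]
tool_rot: [0.856, 0.516, -0.0, -0.0]
contact_force: [-0.4, -0.9, 0.4]
grip_width: 0.0004
grip_force: 0.0
```

```bash
cat >> h.py <<'E'
from scipy.spatial.transform import Rotation as Rn
def state():
    o=get_obs(); R=Rn.from_quat(o["tool_rot"]).as_matrix()
    print("t",o["clock"],"p",np.round(o["eef_pos"],4),"yaw",np.degrees(np.arctan2(R[1,0],R[0,0])).round(1),"z",R[:,2].round(3),"q6",np.round(o["q"][5],2),"F",np.round(o["contact_force"],1),"w",np.round(o["grip_width"],4)); return o,R
def goto(p):
    o,R=state(); print("tool cm",(R.T@(np.array(p)-o["eef_pos"])*100).round(2))
E
python3 - <<'E'
from h import *
for n in("scene","top"):
    for p in[(206,126),(357,102),(400,359),(247,385)]:
        if n=="top": print(plane(n,(p[0]/4+170,p[1]/4+130),.016).round(4))
goto((.466,.206,.115))
E
```

```text
[0.658  0.1175 0.016 ]
[0.6756 0.0126 0.016 ]
[ 0.4968 -0.0189  0.016 ]
[0.4781 0.0846 0.016 ]
t 3.3 p [0.4635 0.2047 0.2444] yaw 62.2 z [-0. -0. -1.] q6 0.9 F [-0.4 -0.9  0.4] w 0.0004
tool cm [ 0.23  0.16 12.94]
```

{"op": "drive_tool", "data": {"commands": [[0,0,3,0,0],[0,0,3,0,0],[0,0,3,0,0],[0,0,2,0,0],[0,0,1.9,0,0],[0,0,0,0,0],[-1,0,0,0,0],[-0.5,0,0,0,0],[-0.2,0,0,0,0],[-0.2,0,0,0,0],[-0.2,0,0,0,0],[-0.2,0,0,0,0],[-0.2,0,0,0,0],[-0.2,0,0,0,0],[0,0,0,0,0]]}}

```text
clock: 4.8
eef_pos: [0.4519, 0.1822, 0.1166]
tool_rot: [0.856, 0.517, 0.002, -0.001]
contact_force: [-1.5, 8.0, 0.8]
grip_width: 0.0003
grip_force: 3.2
```

```bash
python3 - <<'E'
from h import *
o,R=state(); P=np.array([.642,.061]); d=o["eef_pos"][:2]-P; print(np.linalg.norm(d),np.degrees(np.arctan2(d[1],d[0])), "in tool", R[:2,:2].T@d)
E
```

```text
t 4.8 p [0.4519 0.1822 0.1166] yaw 62.3 z [ 0.002  0.003 -1.   ] q6 0.86 F [-1.5  8.   0.8] w 0.0003
0.22544375236999872 147.47083827217156 in tool [ 0.01902407 -0.22463964]
```

{"op": "drive_tool", "data": {"commands": [[-0.9,-0.06,0,-0.04,0],[-0.9,-0.06,0,-0.04,0],[-0.9,-0.06,0,-0.04,0],[-0.9,-0.06,0,-0.04,0],[-0.9,-0.06,0,-0.04,0],[-0.9,-0.06,0,-0.04,0],[-0.9,-0.06,0,-0.04,0],[-0.9,-0.06,0,-0.04,0],[-0.9,-0.06,0,-0.04,0],[-0.9,-0.06,0,-0.04,0],[-0.9,-0.06,0,-0.04,0],[-0.9,-0.06,0,-0.04,0]]}}

```text
clock: 6.0
eef_pos: [0.4185, 0.0803, 0.1167]
tool_rot: [0.708, 0.707, 0.002, 0.001]
contact_force: [3.0, 7.9, -2.4]
grip_width: 0.0002
grip_force: 3.7
```

```bash
python3 - <<'E'
from h import *
o,R=state(); P=np.array([.642,.061]); d=o["eef_pos"][:2]-P; print(np.linalg.norm(d),np.degrees(np.arctan2(d[1],d[0])), "in tool", R[:2,:2].T@d)
E
```

```text
t 6.0 p [0.4185 0.0803 0.1167] yaw 89.9 z [ 0.004  0.002 -1.   ] q6 0.18 F [ 3.   7.9 -2.4] w 0.0002
0.22431688425899896 175.07009438983889 in tool [ 0.01897637 -0.22351074]
```

{"op": "drive_tool", "data": {"commands": [[-0.9,-0.06,0,-0.04,0],[-0.9,-0.06,0,-0.04,0],[-0.9,-0.06,0,-0.04,0],[-0.45,-0.03,0,-0.02,0],[-0.3,0,0,-0.01,0]]}}

```text
clock: 6.5
eef_pos: [0.4182, 0.0456, 0.1167]
tool_rot: [0.653, 0.757, 0.002, 0.001]
contact_force: [2.5, 7.9, 0.5]
grip_width: -0.0001
grip_force: 3.6
```

{"op": "drive_tool", "data": {"commands": [[-0.3,0,0,-0.01,0],[-0.3,0,0,-0.01,0]]}}

```text
clock: 6.7
eef_pos: [0.4185, 0.0418, 0.1167]
tool_rot: [0.647, 0.763, 0.003, -0.001]
contact_force: [-2.7, 37.5, 4.3]
grip_width: 0.0003
grip_force: 17.9
```

{"op": "drive_tool", "data": {"commands": [[-0.3,0,0,-0.01,0]]}}

```text
clock: 6.8
eef_pos: [0.4186, 0.0413, 0.1168]
tool_rot: [0.644, 0.765, 0.005, -0.003]
contact_force: [-6.2, 55.3, 7.5]
grip_width: -0.0
grip_force: 28.0
```

{"op": "drive_tool", "data": {"commands": [[1,0,0,0,0],[2,0,0,0,0],[2,0,0,0,0],[0,0,-3,0,0],[0,0,-3,0,0],[0,0,-3,0,0],[0,0,-3,0,0],[2,0,-1,0,0],[4,0,0,0,0],[4,0,0,0,0],[0,0,0,0,0]]}}

```text
clock: 7.9
eef_pos: [0.391, 0.187, 0.2465]
tool_rot: [0.64, 0.768, 0.001, -0.0]
contact_force: [0.2, -0.2, 0.4]
grip_width: 0.0006
grip_force: 0.0
```

```bash
python3 - <<'E'
from h import *
state()
snap("top","t1",(170,130,300,260),4); snap("scene","s1"); 
print([r for r in red("top")],[r for r in red("scene")])
T=[r[1] for r in red("top") if 40<r[0]<80 ];S=[r[1] for r in red("scene") if 25<r[0]<80]
for t in T:
    print(t,plane("top",t,.147).round(4))
    for s in S:
        p,e=tri(s,t)
        if e<.008: print(t,s,p.round(4),round(e,4))
E
```

```text
t 7.9 p [0.391  0.187  0.2465] yaw 100.4 z [ 0.002  0.002 -1.   ] q6 0.26 F [ 0.2 -0.2  0.4] w 0.0006
[(np.int32(243), array([253.9,  49.3]), array([17, 18], dtype=int32)), (np.int32(53), array([222.7, 181.3]), array([9, 8], dtype=int32)), (np.int32(51), array([266.7, 185.5]), array([8, 8], dtype=int32)), (np.int32(59), array([240.1, 221.3]), array([9, 8], dtype=int32))] [(np.int32(13), array([475.8,   2.8]), array([3, 6], dtype=int32)), (np.int32(116), array([164.4,  75.6]), array([12, 12], dtype=int32)), (np.int32(275), array([107.7, 101.1]), array([23, 15], dtype=int32)), (np.int32(233), array([140.7,  99.7]), array([22, 13], dtype=int32)), (np.int32(27), array([242.2, 174. ]), array([7, 6], dtype=int32)), (np.int32(52), array([219.3, 190.2]), array([8, 8], dtype=int32)), (np.int32(52), array([263.7, 190.6]), array([8, 8], dtype=int32))]
[222.7 181.3] [0.5766 0.0935 0.147 ]
[222.7 181.3] [219.3 190.2] [0.5769 0.0937 0.1468] 0.0005
[266.7 185.5] [ 0.5672 -0.0111  0.147 ]
[266.7 185.5] [242.2 174. ] [ 0.5674 -0.0109  0.1502] 0.0017
[240.1 221.3] [0.4819 0.0501 0.147 ]
[240.1 221.3] [263.7 190.6] [0.4822 0.0502 0.1472] 0.0008
```

View pics/t1.png

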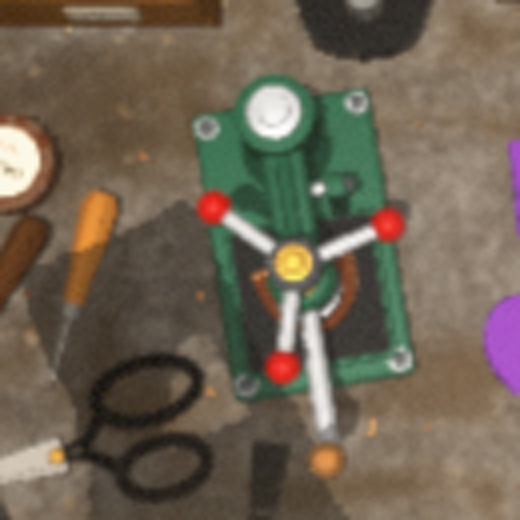

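{"op": "drive_tool", "data": {"commands": [[0,0,0,-0.13,0],[0,0,0,-0.13,0],[0,0,0,-0.13,0],[0,0,0,-0.13,0],[0,0,0,-0.13,0],[0,0,0,-0.13,0],[0,0,0,-0.13,0],[0,0,0,-0.13,0],[0,0,0,-0.13,0],[0,0,0,-0.13,0],[0,0,0,-0.13,0],[0,0,0,-0.13,0],[0,0,0,-0.13,0],[0,0,0,-0.13,0],[0,0,0,0,0]]}}

```text
clock: 9.5
eef_pos: [0.3916, 0.1824, 0.2457]
tool_rot: [-0.212, 0.977, -0.0, 0.0]
contact_force: [0.2, -0.5, 0.4]
grip_width: 0.0005
grip_force: 0.0
```

```bash
python3 - <<'E'
from h import *
goto((.5875,.0156,.120))
E
```

```text
t 9.5 p [0.3916 0.1824 0.2457] yaw -155.5 z [ 0. -0. -1.] q6 -1.57 F [ 0.2 -0.5  0.4] w 0.0005
tool cm [-10.91 -23.3   12.58]
```

{"op": "drive_tool", "data": {"commands": [[-1.09,-2.33,0,0,0],[-1.09,-2.33,0,0,0],[-1.09,-2.33,0,0,0],[-1.09,-2.33,0,0,0],[-1.09,-2.33,0,0,0],[-1.09,-2.33,0,0,0],[-1.09,-2.33,0,0,0],[-1.09,-2.33,0,0,0],[-1.09,-2.33,0,0,0],[-1.09,-2.33,0,0,0],[0,0,3,0,0],[0,0,3,0,0],[0,0,3,0,0],[0,0,2,0,0],[0,0,1.5,0,0],[0,0,0,0,0]]}}

```text
clock: 11.1
eef_pos: [0.5857, 0.016, 0.1188]
tool_rot: [-0.211, 0.978, 0.0, -0.002]
contact_force: [-0.1, 0.2, -0.3]
grip_width: 0.0007
grip_force: 0.0
```

```bash
cat >> h.py <<'E'
def whl(W=(.5419,.0442)):
    o,R=state(); d=o["eef_pos"][:2]-np.array(W); l=R[:2,:2].T@d
    print("r",np.linalg.norm(d).round(4),"ang",np.degrees(np.arctan2(d[1],d[0])).round(1),"in tool mm",(l*1000).round(1))
E
python3 - <<'E'
from h import *
whl()
E
```

```text
t 11.1 p [0.5857 0.016  0.1188] yaw -155.7 z [-0.003 -0.    -1.   ] q6 -1.97 F [-0.1  0.2 -0.3] w 0.0007
r 0.0521 ang -32.7 in tool mm [-28.4 -43.7]
```

{"op": "drive_tool", "data": {"commands": [[0.7,0,0,0,0],[0.6,0,0,0,0],[0.45,-0.12,0,0.1,0],[0.45,-0.12,0,0.1,0],[0.45,-0.12,0,0.1,0],[0.45,-0.12,0,0.1,0],[0.45,-0.12,0,0.1,0],[0.45,-0.12,0,0.1,0],[0.45,-0.12,0,0.1,0],[0.45,-0.12,0,0.1,0]]}}

```text
clock: 12.1
eef_pos: [0.5419, -0.0011, 0.1221]
tool_rot: [0.188, 0.982, 0.0, 0.002]
contact_force: [2.6, -0.6, -1.1]
grip_width: 0.0006
grip_force: 1.3
```

```bash
python3 - <<'E'
from h import *
whl()
E
```

```text
t 12.1 p [ 0.5419 -0.0011  0.1221] yaw 158.4 z [ 0.004 -0.    -1.   ] q6 -1.2 F [ 2.6 -0.6 -1.1] w 0.0006
r 0.0453 ang -90.0 in tool mm [-16.7 -42.1]
```

{"op": "drive_tool", "data": {"commands": [[0.45,-0.13,0,0.1,0],[0.45,-0.13,0,0.1,0],[0.45,-0.13,0,0.1,0],[0.45,-0.13,0,0.1,0],[0.45,-0.13,0,0.1,0],[0.45,-0.13,0,0.1,0],[0.45,-0.13,0,0.1,0],[0.45,-0.13,0,0.1,0],[0.45,-0.13,0,0.1,0],[0.45,-0.13,0,0.1,0]]}}

```text
clock: 13.1
eef_pos: [0.5033, 0.0221, 0.1219]
tool_rot: [0.635, 0.772, 0.001, 0.001]
contact_force: [2.2, -2.6, -2.5]
grip_width: 0.0001
grip_force: 1.5
```

```bash
python3 - <<'E'
from h import *
whl()
E
```

```text
t 13.1 p [0.5033 0.0221 0.1219] yaw 101.1 z [ 0.003 -0.001 -1.   ] q6 -0.15 F [ 2.2 -2.6 -2.5] w 0.0001
r 0.0445 ang -150.2 in tool mm [-14.3 -42.1]
```

{"op": "drive_tool", "data": {"commands": [[0.44,-0.14,0,0.1,0],[0.44,-0.14,0,0.1,0],[0.44,-0.14,0,0.1,0],[0.44,-0.14,0,0.1,0],[0.44,-0.14,0,0.1,0],[0.44,-0.14,0,0.1,0],[0.44,-0.14,0,0.1,0],[0.44,-0.14,0,0.1,0],[0.44,-0.14,0,0.1,0],[0.44,-0.14,0,0.1,0]]}}

```text
clock: 14.1
eef_pos: [0.4997, 0.0662, 0.1216]
tool_rot: [0.928, 0.373, 0.0, 0.001]
contact_force: [-0.9, -2.7, -1.0]
grip_width: 0.0005
grip_force: 1.3
```

```bash
python3 - <<'E'
from h import *
whl()
E
```

```text
t 14.1 p [0.4997 0.0662 0.1216] yaw 43.8 z [ 0.001 -0.001 -1.   ] q6 0.94 F [-0.9 -2.7 -1. ] w 0.0005
r 0.0475 ang 152.5 in tool mm [-15.2 -45. ]
```

{"op": "drive_tool", "data": {"commands": [[0.46,-0.11,0,0.1,0],[0.46,-0.11,0,0.1,0],[0.46,-0.11,0,0.1,0],[0.46,-0.11,0,0.1,0],[0.46,-0.11,0,0.1,0],[0.46,-0.11,0,0.1,0],[0.46,-0.11,0,0.1,0],[0.46,-0.11,0,0.1,0],[0.46,-0.11,0,0.1,0],[0.46,-0.11,0,0.1,0]]}}

```text
clock: 15.1
eef_pos: [0.5372, 0.0904, 0.1211]
tool_rot: [0.993, -0.118, -0.001, 0.0]
contact_force: [-3.6, 0.5, -2.4]
grip_width: 0.0004
grip_force: 1.7
```

```bash
python3 - <<'E'
from h import *
whl()
E
```

```text
t 15.1 p [0.5372 0.0904 0.1211] yaw -13.5 z [-0.002  0.    -1.   ] q6 1.97 F [-3.6  0.5 -2.4] w 0.0004
r 0.0465 ang 95.8 in tool mm [-15.4 -43.9]
```

{"op": "drive_tool", "data": {"commands": [[0.45,-0.12,0,0.1,0],[0.45,-0.12,0,0.1,0],[0.45,-0.12,0,0.1,0]]}}

```text
clock: 15.4
eef_pos: [0.5461, 0.091, 0.1204]
tool_rot: [0.964, -0.265, -0.006, 0.0]
contact_force: [-31.5, 19.9, 16.5]
grip_width: 0.0004
grip_force: 17.5
```

{"op": "drive_tool", "data": {"commands": [[0.45,-0.12,0,0.1,0],[0.45,-0.12,0,0.1,0]]}}

```text
clock: 15.6
eef_pos: [0.5465, 0.0907, 0.1193]
tool_rot: [0.933, -0.361, -0.015, 0.002]
contact_force: [-58.6, 26.7, 30.0]
grip_width: 0.0002
grip_force: 26.2
```

```bash
python3 - <<'E'
from h import *
whl()
E
```

```text
t 15.6 p [0.5465 0.0907 0.1193] yaw -42.3 z [-0.029  0.006 -1.   ] q6 2.46 F [-58.6  26.7  30. ] w 0.0002
r 0.0467 ang 84.4 in tool mm [-27.9 -37.5]
```

{"op": "drive_tool", "data": {"commands": [[-1,0,0,0,0],[-1,0,0,0,0],[-1,0,0,0,0],[0,0,-2,0,0],[0,0,-3,0,0],[0,0,-3,0,0],[0,0,-3,0,0],[-4,0,0,0,0],[-4,0,0,0,0],[-4,0,0,0,0],[-4,0,0,0,0],[0,0,0,0,0]]}}

```text
clock: 16.8
eef_pos: [0.4172, 0.2158, 0.2316]
tool_rot: [0.934, -0.356, 0.0, -0.001]
contact_force: [0.0, -0.2, 0.7]
grip_width: -0.0001
grip_force: 0.0
```

```bash
python3 - <<'E'
from h import *
state()
a=snap("top","t2",(170,130,300,260),3); b=snap("scene","s2",(150,140,310,270),3)
T=[r[1] for r in red("top") if 25<r[0]<80 ];S=[r[1] for r in red("scene") if 20<r[0]<80]
for t in T:
    for s in S:
        p,e=tri(s,t)
        if e<.005: print(t,s,p.round(4),round(e,4))
A=cv2.imread("pics/t2.png");B=cv2.imread("pics/s2.png"); B=cv2.resize(B,(400,325)); C=np.zeros((390,790,3),np.uint8); C[:390,:390]=A; C[:325,390:]=B; cv2.imwrite("pics/f.png",C)
E
```

```text
t 16.8 p [0.4172 0.2158 0.2316] yaw -41.7 z [ 0.001  0.002 -1.   ] q6 2.77 F [ 0.  -0.2  0.7] w -0.0001
[264.6 183.4] [238.2 179.5] [ 0.5755 -0.0054  0.1356] 0.0025
[221.2 185.4] [221.2 196.9] [0.5694 0.099  0.1333] 0.0004
[243.7 221.9] [265.  194.4] [0.4818 0.0428 0.1343] 0.0007
```

View pics/f.png

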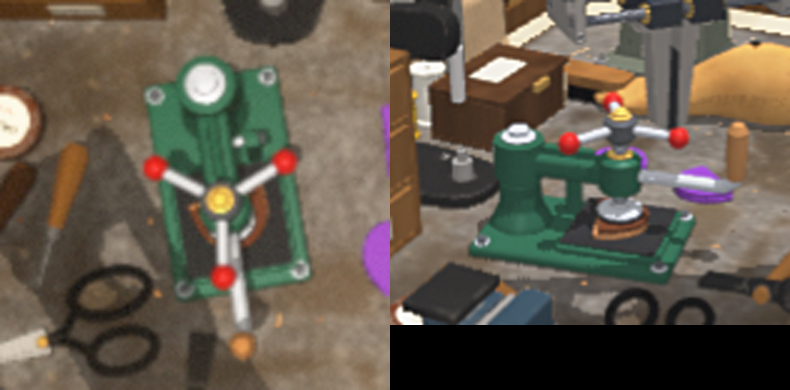

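The pictures show the arm in line with the base (home) and the foot down on the brown lifts. The balls are at 0.134 m, which matches the end-stop height of 133 mm, and nothing touches the robot.

```bash
python3 -c "
from workcell import env
print(env.close_job())"
```

```text
the job is handed in; nothing more can be done
None
```

The job is handed in: the swing arm was pushed home against its stop, then the wheel was wound about 4 rad to its end stop, pressing the foot down on the lifts; the judge returned no verdict and I couldn't measure the foot's force directly.

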